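# Shut the nozzle drawer and work the spring-return start switch

## Task

Start the nozzle test: gently push the open green drawer of the test unit all the way in until it clicks home, without slamming it. Only when it is shut, turn the red handle of the start switch clockwise (seen from above) as far as it goes against its spring, hold it at the stop for two seconds, then let go so that it springs back. Do not turn the black dial on the other box, and leave the tools and parts lying around where they are.

Things in the scene. Friction and masses are not known exactly. Their poses are not given: they have to be found in the camera images.
- unit: Nozzle test unit, a fixed low cabinet 220 wide (y), 200 deep, 115 high, green with a dark steel top. Origin: bottom centre of its front face; x points into the cabinet (the way the drawer is pushed), y along the front, z up. Its front faces the robot, more or less. It stands in one of three places side by side, with the two control boxes in the others.
- drawer (a joint): How far the unit's only drawer is open, in m: 0 fully home, up to 0.1 open. A sprung roller resists from about 16 to 8 mm open (some 5 N), then snaps the drawer home to 0 and holds it there; stopped short of that it stays out. The green drawer front is 216 wide, 15 thick, its top edge 108 above the table; when shut its back touches the unit's front face.
- drawer_handle (a point): Middle of the steel bar handle of the drawer, a level bar 110 long and about 10 thick, 85 above the table, 35 in front of the drawer front's outer face (50 in front of the unit's front face when shut). Axes as the unit's. It moves with the drawer.
- start_box: Fixed grey control box with a yellow top plate, 110 x 110 x 60 high, with the red start switch in the middle of its top. Origin: centre of its underside, z up. Turned by up to 0.35 rad.
- switch (a joint): Angle of the red switch handle in rad: 0 at rest (the spring holds it there), growing clockwise seen from above to its stop at 1.05. The spring needs about 0.1 N m to start and 0.23 N m at the stop, and turns the handle back when it is let go.
- switch_axis (a point): Point on the upright turning axis of the red handle, 93 above the table. x points along the handle from the axis to its long end, z up; it turns with the handle. The handle is an upright blade 16 thick, 76 to 110 above the table, reaching 56 from the axis along +x and 18 along -x. A hub of 36 diameter lies under it, 68 to 80 above the table.
- switch_tip (a point): Middle of the red handle's thickness, 40 from the axis towards its long end, 93 above the table; axes as switch_axis. A good place to push the handle's side. At rest the handle points along the box's own -x turned 30 degrees towards its -y (roughly to the robot, a little to the robot's right); at the stop, 30 degrees to the other side.
- dial_box: Fixed grey control box with a bare metal top plate, 110 x 110 x 60 high, carrying a round black dial 52 in diameter, up to 90 above the table: not to be touched. Origin: centre of its underside, z up.
- dial_mark (a point): White mark on top of the black dial, 20 from the dial's axis, 90 above the table; it shows how the dial is set.
- nozzle: Loose brass injector nozzle, 26 in diameter and 60 high, standing upright on the table behind the start box. Origin: centre of its underside.
- can: Loose can 60 in diameter and 85 high, standing behind the dial box. Origin: centre of its underside.
- parts_box: Loose blue open box, 60 x 110 x 35 high, on top of the test unit near its back. Origin: centre of its underside.
- wrench: Loose steel wrench lying on the table nearer the robot, on its left. Origin on the table under the tool's middle part, x along it.
- screwdriver: Loose screwdriver lying on the table nearer the robot, on its right. Origin under the tool's middle part, x along it.
- bearing: Loose steel bearing ring, 62 outside diameter, 16 high, lying flat at the left of the table. Origin: centre of its underside.
There are look-alikes about, which are no part of the job. What is shaped like the start_box but blue or purple is not meant.

How it is judged:
On the way, in this order (a step that is already met when the one before it is completed fails the run):
1. the drawer is home (no more than 3 mm open) (value of joint drawer below 0.003 m), for 0.3 s.
2. with the drawer still home, the switch is held at its stop (past 0.97 of 1.05 rad) (value of joint switch above 0.97 rad and value of joint drawer below 0.003 m), for 1.2 s.
At the end, for the whole second after the job is handed in: The drawer is home (no more than 3 mm open), the red switch has sprung back to rest (within 0.06 rad) and is still, the dial is unturned (mark within 6 mm) and the loose things are where they were (nozzle, can and parts box within 30 mm, wrench, screwdriver and bearing within 50 mm) (value of joint drawer below 0.003 m and value of joint switch below 0.06 rad and velocity of joint switch between -0.1 and 0.1 rad/s and distance of dial_mark from where it was at the start of the episode below 0.006 m and distance of each of nozzle, can, parts_box from where it was at the start of the episode below 0.03 m and distance of each of wrench, screwdriver, bearing from where it was at the start of the episode below 0.05 m); the robot touches nothing.
It fails at once if the drawer is slammed (moves in faster than 0.45 m/s) (velocity of joint drawer below -0.45 m/s).
It fails at once if the switch is turned past 0.4 rad while the drawer is more than 6 mm open (value of joint switch above 0.4 rad and value of joint drawer above 0.006 m).
It fails at once if the black dial is turned (its mark moves more than 6 mm, about 0.3 rad) (distance of dial_mark from where it was at the start of the episode above 0.006 m).
It fails at once if a loose part or tool is shifted: nozzle, can or parts box more than 30 mm, wrench, screwdriver or bearing more than 50 mm (distance of any of nozzle, can, parts_box from where it was at the start of the episode above 0.03 m or distance of any of wrench, screwdriver, bearing from where it was at the start of the episode above 0.05 m).
It fails at once if the nozzle or the can is tipped over (by more than 0.5 rad) (angle between any of nozzle, can's own z axis and vertical above 0.5 rad).
It also fails if it takes over 62 s, if anything falls off the work surface, if the arm or the gripper's body presses on something with over 40 N, if the wrist force passes 120 N, or if a joint passes its speed limit or range.

## Robot

A 6-joint arm with a two-finger parallel gripper is mounted at the origin on the work surface. World frame = base frame: x ahead of the robot, y to its left, z up, the work surface at z = 0. Lengths are in m, angles in rad, forces in N, time in s.
With the tool pointing down it reaches from about 0.35 to 1 m from the base axis. Payload 7.1 kg.
Tool frame: the origin (TCP) lies between the finger pads; the fingertips stand 17 mm ahead of it and the grasp point (between the pads) lies 2 mm behind it; z points along the fingers, y is the line along which they close (so a half turn about z gives the same grasp; the last joint's range is limited). The gripper opens to 85 mm and grips with 20 to 120 N. Pads are 22 mm wide; open, the fingers measure 114 mm over their backs; the gripper's body (76 mm by 85 mm) begins 54 mm behind the grasp point. The pads swing forward as they close: fully open they stand 13 mm farther back than shut.
Start: joints at [1.103, 0.423, 1.63, -0, 1.089, -0.019], TCP at [0.271, 0.563, 0.248] pointing down, gripper open.
Joint ranges: [-3, 3], [-0.9, 2.11], [0.09, 2.58], [-1.31, 4.45], [0.11, 2.69], [-2.54, 2.54]. Speed limits (rad/s): [2.39, 2.39, 3.01, 3.14, 3.14, 3.14].

## Interface

Orientations are given as a unit quaternion [x, y, z, w].
In Python, from bench import bot gives the robot as it stands.
- The arm moves only by the tool apply_moves, never from a script. Its argument "moves" is a list of rows, each a list of 7 numbers: the shift along the tool's x, y, z normalised to -1 to 1, where 1 is 4 cm, then the turn, a rotation vector about the tool's x, y, z normalised to -1 to 1, where 1 is 5 degrees, then the opening, from 0 (shut) to 1 (fully open). A call has 1 to 20 rows; each row shifts and turns the commanded pose from where the row before left it, along the tool's axes as they then stand; what a row does not reach is not made up. A row lasts 1/12 s, in which the tool goes at most 41.7 mm and 7.16 degrees, less where a joint would pass 70% of its speed; a pose out of reach is approached as far as the arm can. A call with a number of a shift or a turn outside -1 to 1 is refused whole. A call with a gripper value outside its range is refused whole. The fingers move at their own pace and stop on an object; "squeeze" is the grip in N (left out, the last holds). Time passes only in rows, so rows that do not move let the fingers close. It gives the time, the measured TCP pose, the force, the opening and the grip force at its end, in the units of the state.
- bot.get_obs(): the state, without advancing time (a new reading comes with each control period).
- bot.capture(name): name is "scene" or "top" or "wrist"; returns the picture (384x512x3 uint8, blue, green, red); there is no depth.
- bot.camera_params(name): a dict with "fx", "fy", "cx", "cy" (pixels), "R" (3x3) and "t" (3): a world point X has camera coordinates R X + t. Camera axes: x right, y down, z forward; pixel columns grow to the right and rows downward; lengths in m; the calibration is good to about 2 mm. A picture is of the moment at which its call begins: read the wrist's pose just before it. camera_params takes no time and is no camera call; for the wrist camera it gives the pose at the moment of the call.
- bot.job_done(): hands the job in; it is judged then, once.
The state is a dict: "time_s": time; "joint_positions": joint angles; "qd": joint speeds; "joint_efforts": joint torques, N m; "eef_pos": TCP position; "ee_rot": TCP orientation; "ft_force": force on the tool from outside, world axes, zero at the start; "ft_torque": the same for the moment, N m; "gripper_width": finger opening in m; "grasp_force": force on a finger pad.
Only numpy, scipy, OpenCV 4.12 (cv2) and the standard library are available. Lean on these libraries where they do the work, as an engineer would, in place of code of your own. Each camera call takes 0.05 s, during which the arm holds its last target. There are 200 camera calls.

## Working session

There is one attempt and no reset: what is moved stays moved. The work goes in short steps, Python scripts to look and compute and a tool call to move; the robot and the scene stay as the last step left them, time stands still between calls to the robot, and variables do not carry over. Pictures are saved under pics/ and viewed, at most 10 in all, crops included, and the job is handed in when it is done.

Besides the shell and the picture viewer there is one more tool, called as name(argument=value, ...) on one line, values as JSON. apply_moves: Moves the arm, as the interface text tells. Its arguments: {"type":"object","properties":{"moves":{"type":"array"},"squeeze":{"type":"number"}},"required":["moves"]}

```bash
mkdir -p pics
python3 - <<'E'
from bench import bot
import cv2
for n in("scene","top"):
    p=bot.camera_params(n);print(n,p)
    cv2.imwrite(f"pics/{n}0.png",cv2.resize(bot.capture(n),(800,600),interpolation=cv2.INTER_CUBIC))
print(bot.get_obs())
E
```

```text
scene {'fx': 403.87006526948613, 'fy': 403.87006526948613, 'cx': 256.78608119546715, 'cy': 197.23724885554824, 'R': array([[-0.62348112,  0.78157655, -0.02023337],
       [ 0.50658757,  0.3841337 , -0.77188751],
       [-0.59551686, -0.49150726, -0.63543708]]), 't': array([ 0.29357273, -0.26747647,  1.72112081])}
top {'fx': 443.9899724216403, 'fy': 443.9899724216403, 'cx': 251.2647922184109, 'cy': 185.1447481933541, 'R': array([[-0.02495646, -0.99966542,  0.00679808],
       [-0.98495317,  0.02342477, -0.17122654],
       [ 0.17101001, -0.010969  , -0.98520823]]), 't': array([0.07938482, 0.57133251, 1.36748958])}
{'time_s': 0.1, 'joint_positions': array([ 1.10301050e+00,  4.23788984e-01,  1.63061691e+00,  2.58318823e-08,
        1.08859164e+00, -1.89749933e-02]), 'qd': array([ 0.00099231, -0.00156929, -0.00258854, -0.00021856,  0.00151528,
        0.00042124]), 'joint_efforts': array([-1.23428785e-03, -5.58419466e+01, -2.82443047e+01, -2.09849745e-04,
        3.12116295e-03, -2.57844476e-05]), 'eef_pos': array([0.27093382, 0.56269873, 0.24760676]), 'ee_rot': array([ 2.22526679e-01,  9.74926348e-01, -6.81734046e-04, -1.69288078e-04]), 'ft_force': array([0.85044225, 0.10765621, 0.30362571]), 'ft_torque': array([ 0.01479666, -0.01132831, -0.00797013]), 'grasp_force': 0.0, 'gripper_width': 0.0854687153963239}
```

View pics/scene0.png

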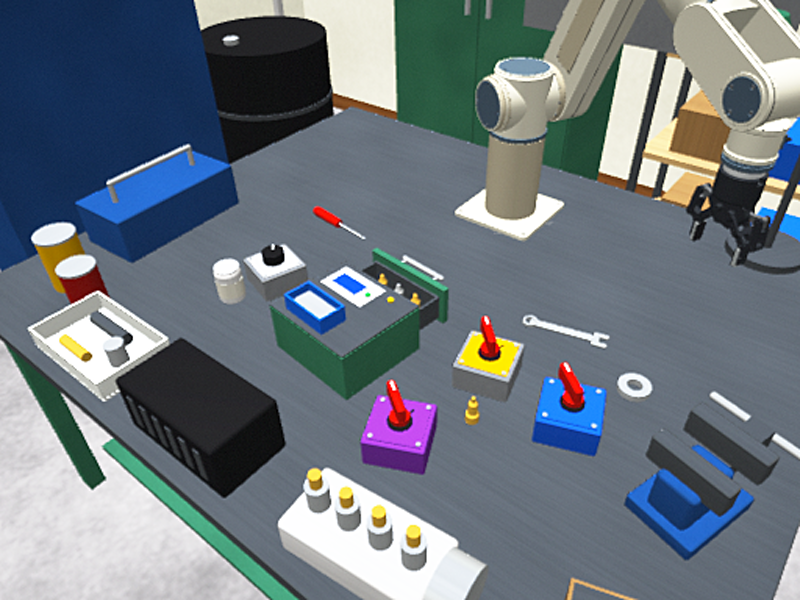

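View pics/top0.png

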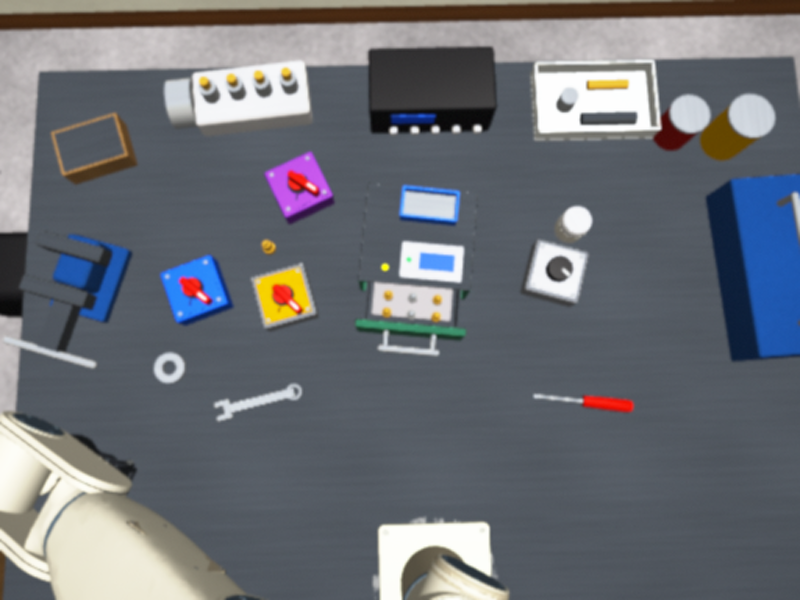

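The scene picture shows the unit with its open drawer at about (350,320). The three look-alike switches in the top view are yellow/grey at (284,296), blue at (196,290) and purple at (299,186). The yellow-topped grey one fits the start_box. I'll confirm that in an enlarged crop that also covers the drawer.

Run:
```python
from bench import bot
import cv2
im=bot.capture("top")
c=im[150:240,150:310]
cv2.imwrite("pics/crop1.png",cv2.resize(c,(800,450),interpolation=cv2.INTER_CUBIC))
```

```text
(no output)
```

View pics/crop1.png

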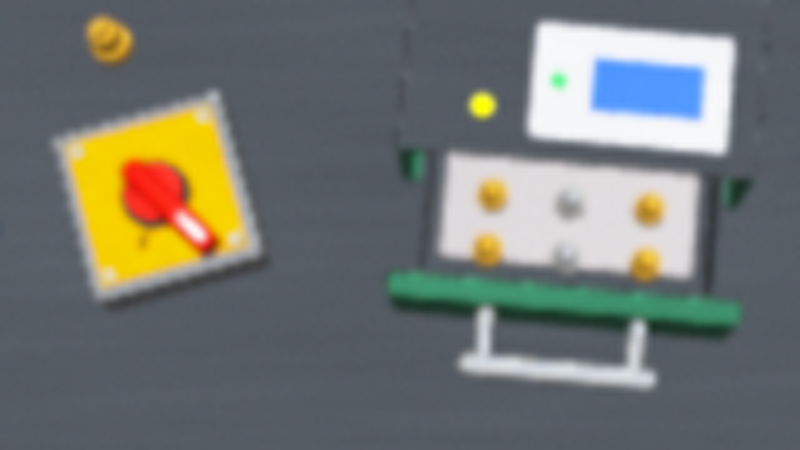

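The crop confirms the start box: grey with a yellow plate, its corners at (58,140), (215,95), (262,252) and (100,298), and the red handle running from (130,172) to (207,243). The drawer handle bar runs from (462,363) to (655,380).

```bash
cat > h.py <<'E'
from bench import bot
import numpy as np
def ray(p,u,v,z):
    d=p["R"].T@np.array([(u-p["cx"])/p["fx"],(v-p["cy"])/p["fy"],1]); o=-p["R"].T@p["t"]
    return o+d*(z-o[2])/d[2]
def proj(p,X):
    c=p["R"]@X+p["t"]; return p["fx"]*c[0]/c[2]+p["cx"],p["fy"]*c[1]/c[2]+p["cy"]
E
python3 - <<'E'
from h import *
p=bot.camera_params("top")
def g(u,v,z):return ray(p,150+u/5-.4,150+v/5-.4,z)
np.set_printoptions(precision=4,suppress=True)
B=[g(u,v,.06) for u,v in((58,140),(215,95),(262,252),(100,298))]
print("box",np.mean(B,0),[np.linalg.norm(B[i]-B[i-1]) for i in range(4)])
for i in range(4):
    d=B[(i+1)%4]-B[i]; print(np.arctan2(d[1],d[0]))
for n,u,v,z in(("barL",462,363,.085),("barR",655,380,.085),("frL",390,275,.108),("frR",738,303,.108),("unL",402,148,.115),("unR",760,180,.115),("tip",207,243,.11),("tail",130,172,.11),("nozzle",105,30,.06)):print(n,g(u,v,z))
def t(u,v,z):return ray(p,u*.64-.2,v*.64-.2,z)
print("wr",t(218,413,0),t(300,388,0),"bear",t(169,368,.01),"blue",t(196,290,.06),"purple",t(299,186,.06),"can",t(575,220,.085),"sd",t(535,396,0))
E
```

```text
box [0.5649 0.2865 0.06  ] [np.float64(0.10501326412514925), np.float64(0.10304608214384633), np.float64(0.1057260720925795), np.float64(0.10497722507837345)]
-1.3075335853577306
-2.860920242274265
1.827421171508957
0.262422207750696
barL [0.4524 0.0971 0.085 ]
barR [ 0.4391 -0.0208  0.085 ]
frL [0.5047 0.1393 0.108 ]
frR [ 0.4826 -0.071   0.108 ]
unL [0.5816 0.1305 0.115 ]
unR [ 0.5566 -0.0868  0.115 ]
tip [0.5267 0.2498 0.11  ]
tail [0.5715 0.2966 0.11  ]
nozzle [0.6732 0.3211 0.06  ]
wr [0.3338 0.4292 0.    ] [0.3804 0.2615 0.    ] bear [0.4274 0.5289 0.01  ] blue [0.5798 0.4636 0.06  ] purple [0.7942 0.2552 0.06  ] can [ 0.7013 -0.307   0.085 ] sd [ 0.3521 -0.2224  0.    ]
```

apply_moves(moves=[[0, 0, 0, 0, 0, -0.96, 0], [0, 0, 0, 0, 0, -0.96, 0], [0, 0, 0, 0, 0, -0.96, 0], [0, 0, 0, 0, 0, -0.96, 0], [-0.31, -0.78, 0, 0, 0, 0, 0], [-0.31, -0.78, 0, 0, 0, 0, 0], [-0.31, -0.78, 0, 0, 0, 0, 0], [-0.31, -0.78, 0, 0, 0, 0, 0], [-0.31, -0.78, 0, 0, 0, 0, 0], [-0.31, -0.78, 0, 0, 0, 0, 0], [-0.31, -0.78, 0, 0, 0, 0, 0], [-0.31, -0.78, 0, 0, 0, 0, 0], [-0.31, -0.78, 0, 0, 0, 0, 0], [-0.31, -0.78, 0, 0, 0, 0, 0], [-0.31, -0.78, 0, 0, 0, 0, 0], [-0.31, -0.78, 0, 0, 0, 0, 0], [-0.31, -0.78, 0, 0, 0, 0, 0], [-0.31, -0.78, 0, 0, 0, 0, 0], [-0.31, -0.78, 0, 0, 0, 0, 0], [-0.31, -0.78, 0, 0, 0, 0, 0]])

```text
time_s: 1.82
eef_pos: [0.4116, 0.043, 0.2484]
ee_rot: [0.057, 0.998, 0.0, 0.0]
ft_force: [0.5, 0.9, -1.0]
gripper_width: 0.0001
grasp_force: 0.0
```

apply_moves(moves=[[0, 0, 0.8, 0, 0, 0, 0], [0, 0, 0.8, 0, 0, 0, 0], [0, 0, 0.8, 0, 0, 0, 0], [0, 0, 0.8, 0, 0, 0, 0], [0, 0, 0.8, 0, 0, 0, 0], [0, 0, 0, 0, 0, 0, 0]])

```text
time_s: 2.32
eef_pos: [0.408, 0.0442, 0.0837]
ee_rot: [0.057, 0.998, -0.001, -0.005]
ft_force: [-0.5, -0.1, -1.2]
gripper_width: 0.0002
grasp_force: 0.0
```

Run:
```python
from bench import bot
import cv2
a=cv2.resize(bot.capture("scene")[140:260,150:350],(800,480),interpolation=cv2.INTER_CUBIC)
cv2.imwrite("pics/s1.png",a)
```

```text
(no output)
```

View pics/s1.png

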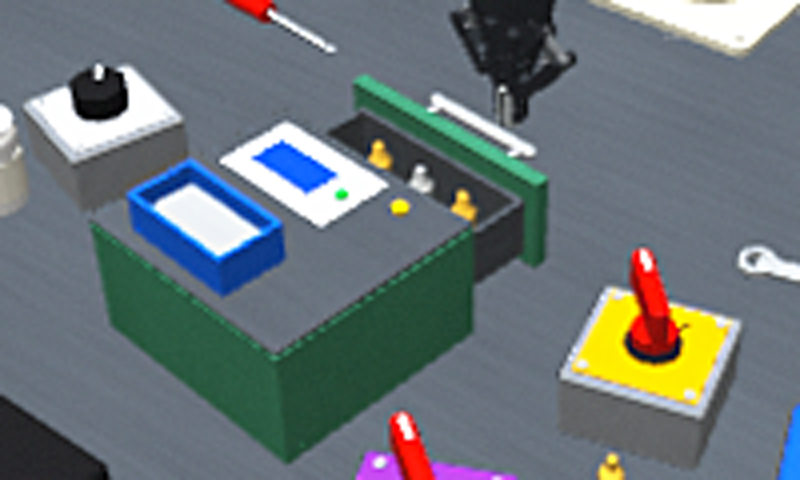

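The fingers stand in front of the middle of the handle bar, at about (505,105), with a clear gap. I'll push gently.

apply_moves(moves=[[-0.15, 0, 0, 0, 0, 0, 0], [-0.15, 0, 0, 0, 0, 0, 0], [-0.15, 0, 0, 0, 0, 0, 0], [-0.15, 0, 0, 0, 0, 0, 0], [-0.15, 0, 0, 0, 0, 0, 0], [-0.15, 0, 0, 0, 0, 0, 0], [-0.15, 0, 0, 0, 0, 0, 0], [-0.15, 0, 0, 0, 0, 0, 0], [-0.15, 0, 0, 0, 0, 0, 0], [-0.15, 0, 0, 0, 0, 0, 0], [-0.1, 0, 0, 0, 0, 0, 0], [-0.1, 0, 0, 0, 0, 0, 0]])

```text
time_s: 3.37
eef_pos: [0.4797, 0.0368, 0.0882]
ee_rot: [0.057, 0.998, -0.0, 0.0]
ft_force: [-2.3, -0.5, 0.8]
gripper_width: 0.0001
grasp_force: 1.2
```

apply_moves(moves=[[-0.08, 0, 0, 0, 0, 0, 0], [-0.08, 0, 0, 0, 0, 0, 0], [-0.08, 0, 0, 0, 0, 0, 0], [-0.08, 0, 0, 0, 0, 0, 0], [0, 0, 0, 0, 0, 0, 0]])

```text
time_s: 3.78
eef_pos: [0.4914, 0.0355, 0.0881]
ee_rot: [0.057, 0.998, -0.0, -0.001]
ft_force: [-4.1, 0.4, 2.9]
gripper_width: -0.0
grasp_force: 2.1
```

apply_moves(moves=[[-0.06, 0, 0, 0, 0, 0, 0], [-0.06, 0, 0, 0, 0, 0, 0], [-0.06, 0, 0, 0, 0, 0, 0], [0, 0, 0, 0, 0, 0, 0]])

```text
time_s: 4.12
eef_pos: [0.4984, 0.0346, 0.0881]
ee_rot: [0.057, 0.998, -0.0, -0.001]
ft_force: [-1.6, -1.0, -1.4]
gripper_width: -0.0002
grasp_force: 1.0
```

apply_moves(moves=[[-0.05, 0, 0, 0, 0, 0, 0], [-0.05, 0, 0, 0, 0, 0, 0], [-0.05, 0, 0, 0, 0, 0, 0], [0, 0, 0, 0, 0, 0, 0]])

```text
time_s: 4.45
eef_pos: [0.5059, 0.0339, 0.0883]
ee_rot: [0.057, 0.998, 0.0, 0.001]
ft_force: [-1.4, -0.1, -1.3]
gripper_width: -0.0003
grasp_force: 0.5
```

Run:
```python
from bench import bot
import cv2
a=cv2.resize(bot.capture("scene")[140:230,200:320],(800,600),interpolation=cv2.INTER_CUBIC)
cv2.imwrite("pics/s2.png",a)
```

```text
(no output)
```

View pics/s2.png

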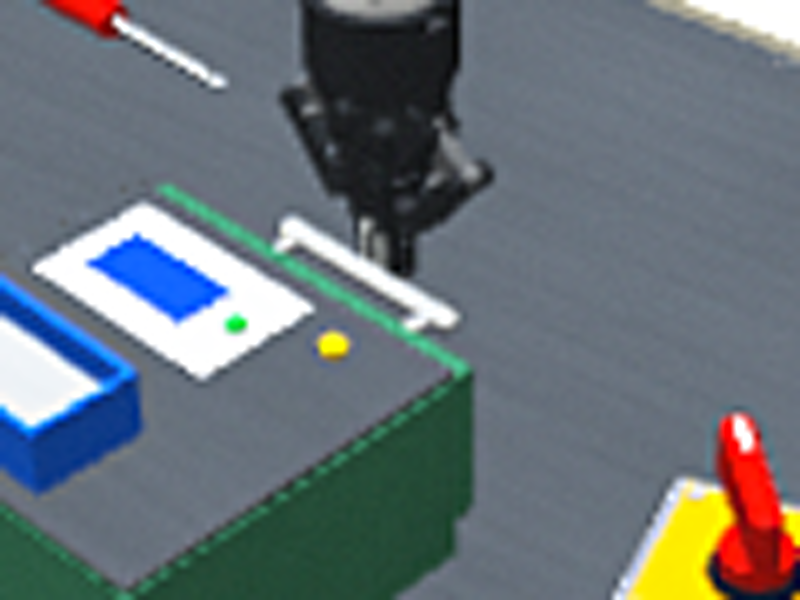

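The drawer front now lies against the cabinet, with its edge running from (160,190) to (470,365), so it looks home. I'll press lightly to make sure.

apply_moves(moves=[[-0.05, 0, 0, 0, 0, 0, 0], [-0.05, 0, 0, 0, 0, 0, 0], [0, 0, 0, 0, 0, 0, 0]])

```text
time_s: 4.75
eef_pos: [0.5062, 0.0337, 0.088]
ee_rot: [0.057, 0.998, -0.0, -0.003]
ft_force: [-12.0, 2.9, 7.9]
gripper_width: -0.0001
grasp_force: 5.8
```

The reaction is firm at 12 N, so the drawer is home. Next I'll back off, rise and turn the tool towards the switch.

apply_moves(moves=[[0.3, 0, 0, 0, 0, 0, 0], [0.5, 0, 0, 0, 0, 0, 0], [0.5, 0, 0, 0, 0, 0, 0], [0, 0, -0.7, 0, 0, 0, 0], [0, 0, -0.7, 0, 0, 0, 0], [0, 0, -0.7, 0, 0, 0, 0], [0, 0, -0.7, 0, 0, 0, 0], [0, 0, 0, 0, 0, 0.96, 0], [0, 0, 0, 0, 0, 0.96, 0], [0, 0, 0, 0, 0, 0.96, 0], [0, 0, 0, 0, 0, 0.96, 0], [0, 0, 0, 0, 0, 0.96, 0], [0, 0, 0, 0, 0, 0.96, 0], [0, 0, 0, 0, 0, 0.96, 0], [0, 0, 0, 0, 0, 0.96, 0], [0, 0, 0, 0, 0, 0, 0]])

```text
time_s: 6.08
eef_pos: [0.4584, 0.0394, 0.2009]
ee_rot: [0.383, 0.924, 0.001, 0.001]
ft_force: [-0.3, 0.3, -0.3]
gripper_width: 0.0
grasp_force: 0.0
```

Run:
```python
from h import *
from scipy.spatial.transform import Rotation as R
import cv2
o=bot.get_obs();M=R.from_quat(o["ee_rot"]).as_matrix()
print(o["eef_pos"],M.round(3),o["joint_positions"])
A=np.array([.5635,.2868,.093]);t=np.array([-.707,.707,0]);d=np.array([-.707,-.707,0])
T=A+.04*d-.035*t; T[2]=o["eef_pos"][2]
print(T,M.T@(T-o["eef_pos"])/.04)
```

```text
[0.45840227 0.03942073 0.20088019] [[-0.706  0.708  0.002]
 [ 0.708  0.706  0.   ]
 [-0.002  0.002 -1.   ]] [ 5.99398622e-02  2.50947755e-01  2.02399185e+00 -4.71647144e-05
  8.64160676e-01 -7.23986470e-01]
[0.559965   0.233775   0.20088019] [1.64788175 5.22874703 0.00687384]
```

apply_moves(moves=[[0.206, 0.654, 0, 0, 0, 0, 0], [0.206, 0.654, 0, 0, 0, 0, 0], [0.206, 0.654, 0, 0, 0, 0, 0], [0.206, 0.654, 0, 0, 0, 0, 0], [0.206, 0.654, 0, 0, 0, 0, 0], [0.206, 0.654, 0, 0, 0, 0, 0], [0.206, 0.654, 0, 0, 0, 0, 0], [0.206, 0.654, 0, 0, 0, 0, 0], [0, 0, 0, 0, 0, 0, 0], [0, 0, 0, 0, 0, 0, 0]])

```text
time_s: 6.92
eef_pos: [0.5591, 0.2354, 0.2003]
ee_rot: [0.38, 0.925, 0.0, 0.0]
ft_force: [-0.6, -0.5, 0.5]
gripper_width: 0.0003
grasp_force: 0.0
```

Run:
```python
from h import *
import cv2
o=bot.get_obs();p=bot.camera_params("wrist");print(o["eef_pos"]);im=bot.capture("wrist")
A=np.array([.5635,.2868,.11]);d=np.array([-.707,-.707,0])
print([np.array(proj(p,X))*1.5625 for X in (A,A+.056*d,A-.018*d)],{k:p[k] for k in p})
cv2.imwrite("pics/w1.png",cv2.resize(im,(800,600)))
```

```text
[0.55914519 0.23536439 0.20032194]
[array([505.24059484, 241.26780605]), array([366.4819255 , 240.34147986]), array([549.79415465, 241.56523704])] {'fx': 345.4917412671251, 'fy': 345.4917412671251, 'cx': 260.53470691461246, 'cy': 193.54612227121166, 'R': array([[ 0.70219335,  0.71198505,  0.00133462],
       [ 0.68594031, -0.6770068 ,  0.26673523],
       [ 0.19081504, -0.18638424, -0.96376892]]), 't': array([-0.56041443, -0.24638218,  0.26982239])}
```

View pics/w1.png

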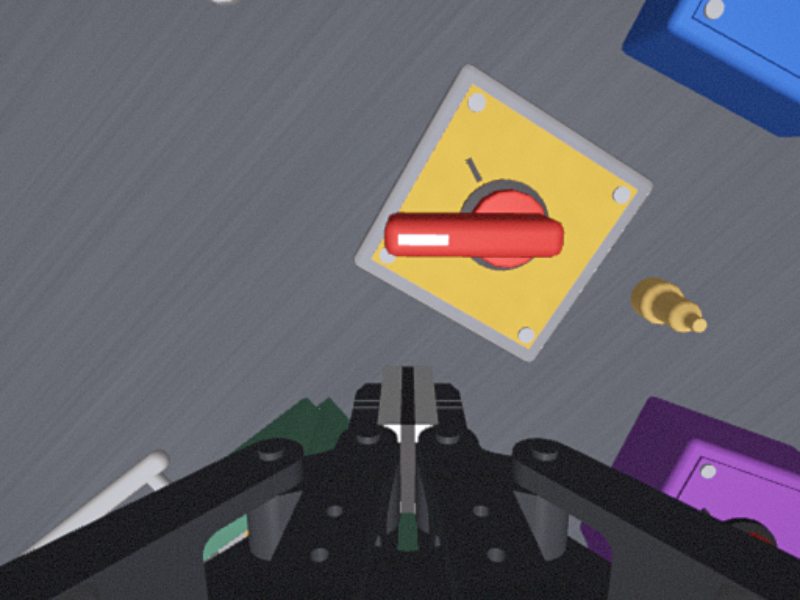

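The wrist view shows the red handle level at row 237, columns 386–563. That puts the axis near (0.567, 0.2925), about 6 mm off my earlier estimate. I'll correct for that, descend beside the handle and approach.

apply_moves(moves=[[0, 0.1, 0, 0, 0, 0, 0], [0, 0, 0.6, 0, 0, 0, 0], [0, 0, 0.6, 0, 0, 0, 0], [0, 0, 0.6, 0, 0, 0, 0], [0, 0, 0.6, 0, 0, 0, 0], [0, 0, 0, 0, 0, 0, 0], [0.1, 0, 0, 0, 0, 0, 0], [0.1, 0, 0, 0, 0, 0, 0], [0.1, 0, 0, 0, 0, 0, 0], [0, 0, 0, 0, 0, 0, 0]])

```text
time_s: 7.8
eef_pos: [0.553, 0.2463, 0.106]
ee_rot: [0.382, 0.924, 0.001, 0.001]
ft_force: [-0.1, -0.2, -0.4]
gripper_width: -0.0001
grasp_force: 0.0
```

Run:
```python
from h import *
import cv2
o=bot.get_obs();print(o["eef_pos"])
cv2.imwrite("pics/s3.png",cv2.resize(bot.capture("scene")[190:265,270:370],(800,600),interpolation=cv2.INTER_CUBIC))
```

```text
[0.55296434 0.24628628 0.10599814]
```

View pics/s3.png

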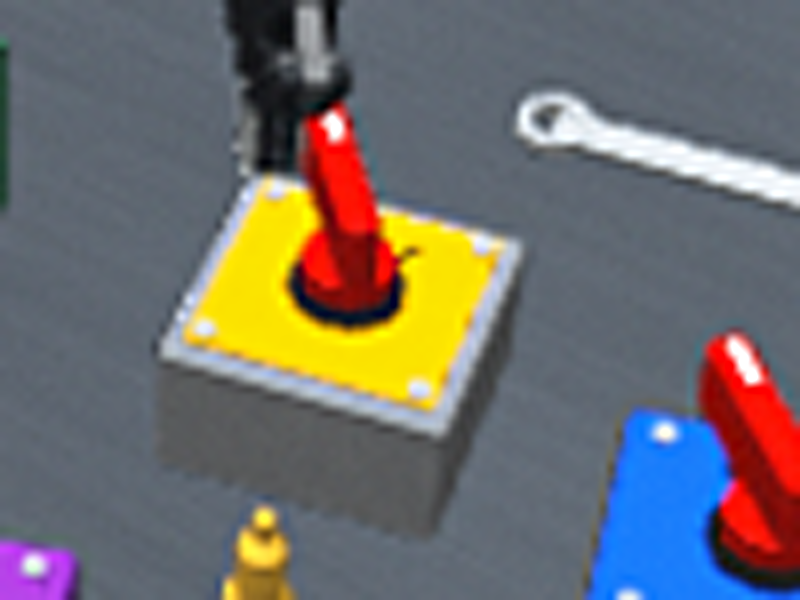

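The fingers are on the correct side of the handle, at about (270,150). Now I'll push it round its axis.

apply_moves(moves=[[0.047, -0.024, 0, 0, 0, 0.5, 0], [0.047, -0.024, 0, 0, 0, 0.5, 0], [0.047, -0.024, 0, 0, 0, 0.5, 0], [0.047, -0.024, 0, 0, 0, 0.5, 0], [0.047, -0.024, 0, 0, 0, 0.5, 0], [0.047, -0.024, 0, 0, 0, 0.5, 0], [0.047, -0.024, 0, 0, 0, 0.5, 0], [0.047, -0.024, 0, 0, 0, 0.5, 0], [0.047, -0.024, 0, 0, 0, 0.5, 0], [0.047, -0.024, 0, 0, 0, 0.5, 0], [0.047, -0.024, 0, 0, 0, 0.5, 0], [0.047, -0.024, 0, 0, 0, 0.5, 0], [0.047, -0.024, 0, 0, 0, 0.5, 0], [0.047, -0.024, 0, 0, 0, 0.5, 0], [0.047, -0.024, 0, 0, 0, 0.5, 0], [0.047, -0.024, 0, 0, 0, 0.5, 0], [0.047, -0.024, 0, 0, 0, 0.5, 0], [0.047, -0.024, 0, 0, 0, 0.5, 0], [0.047, -0.024, 0, 0, 0, 0.5, 0], [0.047, -0.024, 0, 0, 0, 0.5, 0]])

```text
time_s: 9.52
eef_pos: [0.523, 0.2724, 0.1054]
ee_rot: [0.737, 0.676, 0.001, 0.001]
ft_force: [2.0, -3.7, 1.5]
gripper_width: -0.0001
grasp_force: 2.0
```

apply_moves(moves=[[0.047, -0.024, 0, 0, 0, 0.5, 0], [0.047, -0.024, 0, 0, 0, 0.5, 0], [0.047, -0.024, 0, 0, 0, 0.5, 0], [0.047, -0.024, 0, 0, 0, 0.5, 0], [0.05, 0, 0, 0, 0, 0, 0], [0.05, 0, 0, 0, 0, 0, 0], [0, 0, 0, 0, 0, 0, 0]])

```text
time_s: 10.1
eef_pos: [0.5205, 0.2845, 0.1048]
ee_rot: [0.792, 0.61, -0.0, 0.0]
ft_force: [-1.5, -3.8, 3.2]
gripper_width: -0.0
grasp_force: 2.2
```

apply_moves(moves=[[0.05, 0, 0, 0, 0, 0, 0], [0.05, 0, 0, 0, 0, 0, 0], [0, 0, 0, 0, 0, 0, 0]])

```text
time_s: 10.35
eef_pos: [0.5205, 0.2857, 0.1045]
ee_rot: [0.792, 0.61, -0.003, 0.001]
ft_force: [-2.2, -17.2, 11.5]
gripper_width: 0.0002
grasp_force: 8.7
```

The force has risen sharply, to 17 N, which means the stop. I'll hold it there for a little over 2 s.

apply_moves(moves=[[0, 0, 0, 0, 0, 0, 0], [0, 0, 0, 0, 0, 0, 0], [0, 0, 0, 0, 0, 0, 0], [0, 0, 0, 0, 0, 0, 0], [0, 0, 0, 0, 0, 0, 0], [0, 0, 0, 0, 0, 0, 0], [0, 0, 0, 0, 0, 0, 0], [0, 0, 0, 0, 0, 0, 0], [0, 0, 0, 0, 0, 0, 0], [0, 0, 0, 0, 0, 0, 0], [0, 0, 0, 0, 0, 0, 0], [0, 0, 0, 0, 0, 0, 0], [0, 0, 0, 0, 0, 0, 0], [0, 0, 0, 0, 0, 0, 0], [0, 0, 0, 0, 0, 0, 0], [0, 0, 0, 0, 0, 0, 0], [0, 0, 0, 0, 0, 0, 0], [0, 0, 0, 0, 0, 0, 0], [0, 0, 0, 0, 0, 0, 0], [0, 0, 0, 0, 0, 0, 0]])

```text
time_s: 12.02
eef_pos: [0.5205, 0.2857, 0.1045]
ee_rot: [0.792, 0.61, -0.002, 0.001]
ft_force: [-3.2, -16.9, 11.5]
gripper_width: -0.0001
grasp_force: 8.4
```

apply_moves(moves=[[0, 0, 0, 0, 0, 0, 0], [0, 0, 0, 0, 0, 0, 0], [0, 0, 0, 0, 0, 0, 0], [0, 0, 0, 0, 0, 0, 0], [0, 0, 0, 0, 0, 0, 0], [0, 0, 0, 0, 0, 0, 0]])

```text
time_s: 12.52
eef_pos: [0.5205, 0.2856, 0.1045]
ee_rot: [0.792, 0.61, -0.003, 0.001]
ft_force: [-2.0, -15.8, 9.8]
gripper_width: -0.0002
grasp_force: 8.4
```

Run:
```python
from h import *
import cv2
cv2.imwrite("pics/w2.png",cv2.resize(bot.capture("wrist"),(800,600),interpolation=cv2.INTER_CUBIC))
```

```text
(no output)
```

View pics/w2.png

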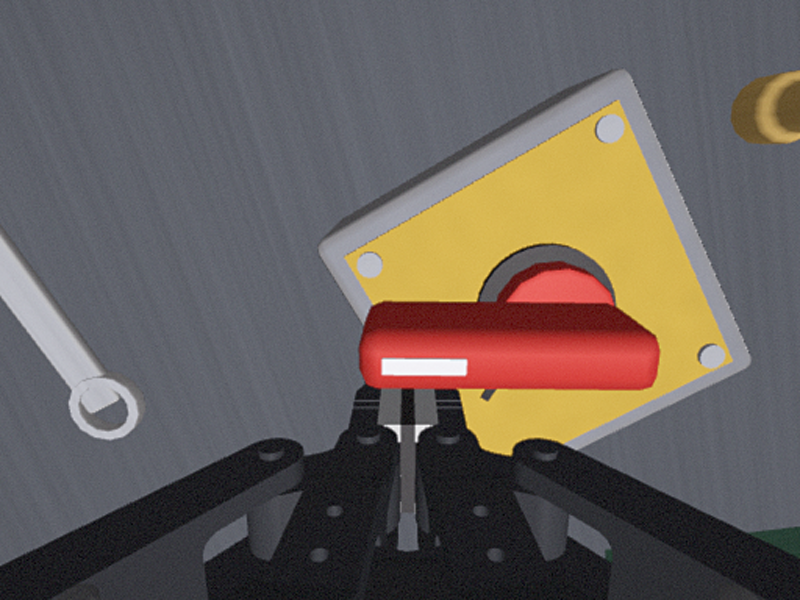

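The wrist view shows the handle turned about 60° against the box, with its top face from (360,340) to (660,360), and the fingers pressing its side. I'll let it return by backing along the arc, then lift clear.

apply_moves(moves=[[-0.2, 0, 0, 0, 0, 0, 0], [-0.09, 0.054, 0, 0, 0, -1, 0], [-0.09, 0.054, 0, 0, 0, -1, 0], [-0.09, 0.054, 0, 0, 0, -1, 0], [-0.09, 0.054, 0, 0, 0, -1, 0], [-0.09, 0.054, 0, 0, 0, -1, 0], [-0.09, 0.054, 0, 0, 0, -1, 0], [-0.09, 0.054, 0, 0, 0, -1, 0], [-0.09, 0.054, 0, 0, 0, -1, 0], [-0.09, 0.054, 0, 0, 0, -1, 0], [-0.09, 0.054, 0, 0, 0, -1, 0], [-0.09, 0.054, 0, 0, 0, -1, 0], [-0.09, 0.054, 0, 0, 0, -1, 0], [-0.4, 0, 0, 0, 0, 0, 0], [0, 0, 0, 0, 0, 0, 0], [0, 0, -0.7, 0, 0, 0, 0], [0, 0, -0.7, 0, 0, 0, 0], [0, 0, -0.7, 0, 0, 0, 0], [0, 0, -0.7, 0, 0, 0, 0], [0, 0, 0, 0, 0, 0, 0]])

```text
time_s: 14.23
eef_pos: [0.5672, 0.2355, 0.2223]
ee_rot: [0.383, 0.924, 0.004, 0.003]
ft_force: [1.0, 0.1, -0.1]
gripper_width: -0.0001
grasp_force: 0.0
```

Run:
```python
from h import *
import cv2
cv2.imwrite("pics/s4.png",cv2.resize(bot.capture("scene")[120:320,110:400],(800,552),interpolation=cv2.INTER_CUBIC))
```

```text
(no output)
```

View pics/s4.png

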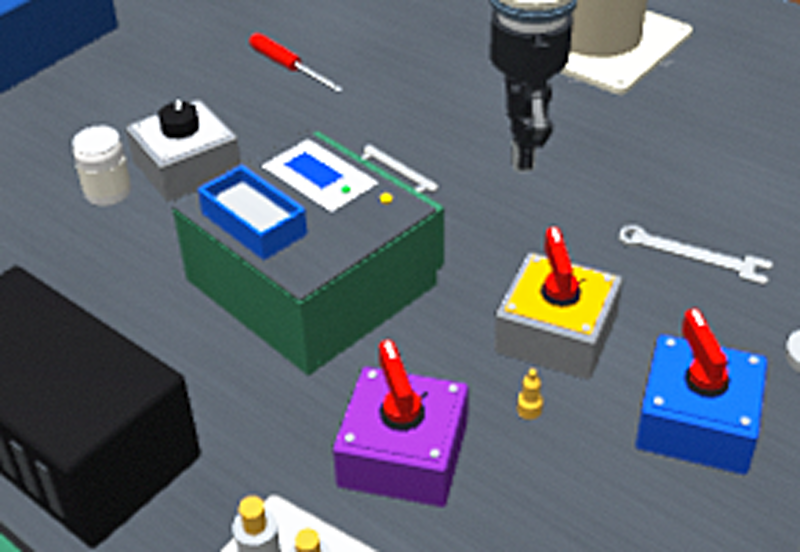

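The drawer is shut at (375,170), the red handle is back at rest at (558,260), the loose parts in view look undisturbed and the tool is clear of everything. I'll hand in the job.

```bash
python3 -c "
from bench import bot
print(bot.job_done())"
```

```text
the job is handed in; nothing more can be done
None
```

The job is handed in, with no verdict returned: I pushed the drawer gently home, then held the red switch at its stop for just over 2 s and let it spring back; I did not touch the dial or the loose parts.

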